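Tip the bottle caps into the steeping dish

ROBOT

A 6-joint arm with a two-finger parallel gripper is mounted at the origin on the work surface. World frame = base frame: x ahead of the robot, y to its left, z up, the work surface at z = 0. Lengths are in m, angles in rad, forces in N, time in s.
With the tool pointing down it reaches from about 0.275 to 0.825 m from the base axis. Payload 4.9 kg.
Tool frame: the origin (TCP) lies midway between the tips of the shut fingers; the grasp point (between the pads) lies 19 mm behind it (grip_point_offset is the distance from the TCP to the grasp point, in m); z points along the fingers, y is the line along which they close (so a half turn about z gives the same grasp; the last joint's range is limited). The gripper opens to 85 mm and grips with 20 to 120 N. Pads are 22 mm wide; open, the fingers measure 114 mm over their backs; the gripper's body (76 mm by 85 mm) begins 54 mm behind the grasp point. The pads swing forward as they close: fully open they stand 13 mm farther back than shut.
Start: joints at [1.131, 0.326, -0.193, 1.052, 0, 1.437], TCP at [0.166, 0.525, 0.192] pointing down, gripper open.
Joint ranges: [-2.65, 2.65], [-0.97, 1.79], [-1.3, 1.35], [-1.93, 2.1], [-1.47, 1.37], [-3.14, 3.14]. Speed limits (rad/s): [2.57, 2.57, 3.14, 3.14, 3.14, 3.14].

INTERFACE

Orientations are given as a rotation vector (axis times angle).
In Python, from cell import * gives the robot as it stands. Calls block until the motion is done:
- movep(position, orientation): joint-space move of the TCP to a pose.
- move_l(position, velocity=0.15, rot=None, until_force=None): straight line of the TCP; rot=None keeps the orientation; velocity is the mean speed in m/s. With until_force (N) it stops when the force on the tool has changed by that much, and returns True; else False.
- set_joints(angles): joint-space move.
- let_go() and grab(newtons=None): open the fingers fully, or close them until they stop; newtons is the grip in N (None keeps the last).
- sleep(seconds).
- ik(position, orientation): joint angles nearest the present ones, or None.
- get_state(): the state.
- grab_frame(name): name is "scene" or "side" or "wrist"; returns a dict with "img" (480x640x3 uint8, red, green, blue), "fx", "fy", "cx", "cy" (pixels), "k1" (the pictures are not rectified: a ray, as slopes to the right and down, at radius r is drawn at 1 + k1 r^2 times it, then the intrinsics apply), "cam_to_world" (4x4, takes a point from camera to world coordinates); the wrist camera has in their place "T_tool_cam" (4x4, takes a point from camera to tool coordinates, whose origin is the TCP and whose axes are the flange's). Camera axes: x right, y down, z forward; pixel columns grow to the right and rows downward; lengths in m; the calibration is good to about 2 mm. A picture is of the moment at which its call begins: read the wrist's pose just before it. There is no depth.
A pose or a line that the arm cannot do raises MotionError and nothing moves.
- sign_off(): hands the job in; it is judged then, once.
Trained networks look in the newest picture that a camera, given by its name, has taken for a name from the list of things; names that differ only in an ending like _2 or _b are one class to them, and where a whole thing is asked for, a point or a joint stands for the part that bears it (a point fixed in the world has none). Each returns a list of dicts, best first, with "score" (0 to 1); they miss things now and then, are a little off and sometimes report something else, mostly with a low value. They report only what shows in the picture. A call takes as long as a camera call. They do not tell look-alikes from the thing itself.
- spot_in(camera, name): "centre" ([column, row] in pixels, amid what is visible of it).
- silhouettes(camera, name): "mask" (480x640 bool, what is visible of it) and "centre" ([column, row] in pixels, amid what is visible of it).
- tip_of(camera, name): "centre" ([column, row] in pixels: a listed point, or the origin of a listed thing).
The state is a dict: "clock": time; "q": joint angles; "joint_velocities": joint speeds; "tau": joint torques, N m; "position": TCP position; "eef_rot": TCP orientation; "contact_force": force on the tool from outside, world axes, zero at the start; "wrist_torque": the same for the moment, N m; "finger_gap": opening from 0.0 (shut) to 1.0 (fully open); "grasp_force": force on a finger pad.
Only numpy, scipy, OpenCV 4.12 (cv2) and the standard library are available. Lean on these libraries where they do the work, as an engineer would, in place of code of your own. Each camera call takes 0.05 s, during which the arm holds its last target. There are 200 camera calls.

TASK

Put all the black bottle caps that lie on the bench into the grey tipping box, keeping the dish covered meanwhile; then raise the dish's lid edge-first, one side coming up while the other still rests on the dish, take it off and lay it flat, handle up, on the white paper. Next tip the box over the stop so that it comes to lie on its side on the chute and empties into the dish; leave it lying there and make sure that every cap is in the dish. Last, set the lid back centred and fully down on the dish, and leave the other glassware where it stands.

Things in the scene. Friction and masses are not known exactly. Their poses are not given: they have to be found in the camera images.
- stop (a point): Fixed edge stop of the steel tipping stand: point on the platform top (144 mm above the bench), middle of the stop's rear face. Axes of the stand: x level, in the tipping direction (platform, stop, chute, dish), y along the stop, z up. The stop bar is 5 mm thick in x and stands 14 mm above the platform.
- platform (a point): Middle of the rear edge of the stand's platform top, 105 mm behind the stop (same axes). The platform lies between low side guides: inner faces at y = +-50 mm, 12 mm high, along its whole length.
- chute_lip (a point): Middle of the chute's lower edge, 105 mm ahead of the stop, 80 mm above the bench, just outside the lid's rim (same axes). The steel chute falls at 38 degrees for 127 mm from the stop's front top edge, between cheeks (inner faces y = +-50 mm) 28 mm high.
- tabs (a point): Point on the chute's face, 66 mm down the slope from the stop, midway between two catch tabs (one at each cheek, 22 mm high, 76 mm clear between them). They catch the rim of the tipped box and hold it, and let caps through.
- box: Grey plastic open-topped tipping box, loose, upright on the platform, 0.2 to 0.33 kg. Outside 80 mm in its x, 90 mm in y, 75 mm high, walls and floor 4 mm. Origin: centre of the underside; x in the tipping direction. Its +x wall starts 3 to 16 mm short of the stop. Over the stop it balances at 60 to 85 degrees: tip it past 90, then it falls on to the chute, 128 degrees from upright.
- dish: Round glass steeping dish, fixed below the chute's lip, its centre 197 mm ahead of the stop. Outside diameter 160 mm, 55 mm high, wall 3 mm, floor 5 mm. Origin: centre of the underside (3 mm above the bench), z up.
- lid: Loose white plastic lid of the dish, 0.07 to 0.12 kg: a disc 172 mm across, with a skirt (inside diameter 166 mm) that goes over the dish's rim with 3 mm play all round. Origin: centre of the skirt's lower edge, z up; plate from z = 8 to 12 mm. Seated, its origin is 47 mm above the dish's origin.
- lid_fin (a point): Middle of the top edge of the lid's handle, a straight fin in the centre of the lid: 40 mm long in the lid's x, 10 mm thick in its y, 30 mm high, from z = 12 to 42 mm of the lid. This point is at z = 42 mm.
- paper: Square sheet of white paper, 180 mm, lying flat on the bench (no thickness that matters): the place for the lid while it is off. Origin at its centre. Fixed.
- cap1: Black bottle cap, loose on the bench: a solid cylinder, 34 mm diameter, 24 mm high, 15 g, standing with its axis (z) upright at the start. Origin: centre of its underside. Some caps are absent (None).
- cap2: Black bottle cap, loose on the bench: a solid cylinder, 34 mm diameter, 24 mm high, 15 g, standing with its axis (z) upright at the start. Origin: centre of its underside. Some caps are absent (None).
- cap3: Black bottle cap, loose on the bench: a solid cylinder, 34 mm diameter, 24 mm high, 15 g, standing with its axis (z) upright at the start. Origin: centre of its underside. Some caps are absent (None).
- cap4: Black bottle cap, loose on the bench: a solid cylinder, 34 mm diameter, 24 mm high, 15 g, standing with its axis (z) upright at the start. Origin: centre of its underside. Some caps are absent (None).
- cap5: Black bottle cap, loose on the bench: a solid cylinder, 34 mm diameter, 24 mm high, 15 g, standing with its axis (z) upright at the start. Origin: centre of its underside. Some caps are absent (None).
- bottle1: Bystander, to be left alone: amber glass bottle, 58 mm diameter, 120 mm tall. Origin: centre of the underside.
- bottle2: Bystander, to be left alone: amber glass bottle, 58 mm diameter, 120 mm tall. Origin: centre of the underside.
- beaker: Bystander, to be left alone: small glass beaker, 52 mm diameter, 42 mm tall. Origin: centre of the underside.
- tumbler: Bystander, to be left alone: greenish glass tumbler, 66 mm diameter, 60 mm tall. Origin: centre of the underside.
- dropper: Bystander, to be left alone: white dropper bottle, 40 mm diameter, 100 mm tall. Origin: centre of the underside.
- watchglass: Bystander, to be left alone: flat glass disc, 60 mm diameter, 8 mm thick. Origin: centre of the underside.
Mind the look-alikes: they are no part of the job. Leave any orange look-alike of the lid alone. What is shaped like the cap3 but green is not meant.

How it is judged:
On the way, in this order (a step that is already met when the one before it is completed fails the run):
1. all caps present are in the upright tipping box, with the lid still on the dish (x of cap1 in the frame of box between -0.045 and 0.045 m and y of cap1 in the frame of box between -0.05 and 0.05 m and z of cap1 in the frame of box between -0.005 and 0.07 m and x of cap2 in the frame of box between -0.045 and 0.045 m and y of cap2 in the frame of box between -0.05 and 0.05 m and z of cap2 in the frame of box between -0.005 and 0.07 m and x of cap3 in the frame of box between -0.045 and 0.045 m and y of cap3 in the frame of box between -0.05 and 0.05 m and z of cap3 in the frame of box between -0.005 and 0.07 m and x of cap4 in the frame of box between -0.045 and 0.045 m and y of cap4 in the frame of box between -0.05 and 0.05 m and z of cap4 in the frame of box between -0.005 and 0.07 m and x of cap5 in the frame of box between -0.045 and 0.045 m and y of cap5 in the frame of box between -0.05 and 0.05 m and z of cap5 in the frame of box between -0.005 and 0.07 m and angle between box's own z axis and vertical below 0.2 rad and horizontal distance between lid and dish below 0.02 m), for 0.3 s.
2. the lid is raised edge-first: tilted by more than 0.1 rad while still over the dish, its centre less than 30 mm above its seat (angle between lid's own z axis and vertical above 0.1 rad and horizontal distance between lid and dish below 0.03 m and z of lid in the frame of dish below 0.077 m), for 0.1 s.
3. the lid lies flat, handle up, on the paper (centre within 60 mm of the paper's), let go (horizontal distance between lid and paper below 0.06 m and height (world z) of lid below 0.008 m and angle between lid's own z axis and vertical below 0.06 rad and contact force between lid and the fingers below 0.05 N), for 0.3 s.
4. the box lies tipped over the stop, mouth down the chute, the lid still off the dish (angle between box's own z axis and vertical above 1.9 rad and distance between stop and box below 0.075 m and horizontal distance between lid and dish above 0.15 m), for 0.3 s.
At the end, for the whole second after the job is handed in: Every cap present is inside the dish; the lid is seated on it (centre within 6 mm, level within 0.04 rad, fully down within 4 mm); the box lies on its side over the stop, tilted more than 1.9 rad, its origin within 75 mm of the stop; all at rest (horizontal distance between each of cap1, cap2, cap3, cap4, cap5 and dish below 0.08 m and z of cap1 in the frame of dish between 0 and 0.055 m and z of cap2 in the frame of dish between 0 and 0.055 m and z of cap3 in the frame of dish between 0 and 0.055 m and z of cap4 in the frame of dish between 0 and 0.055 m and z of cap5 in the frame of dish between 0 and 0.055 m and horizontal distance between lid and dish below 0.006 m and angle between lid's own z axis and vertical below 0.04 rad and z of lid in the frame of dish between 0.043 and 0.051 m and angle between box's own z axis and vertical above 1.9 rad and distance between stop and box below 0.075 m and linear speed of each of lid, box below 0.02 m/s); the robot touches nothing.
It fails at once if any of the bystanding glassware and bottles is knocked over or shifted by more than 30 mm (distance of any of bottle1, bottle2, beaker, tumbler, dropper, watchglass from where it was at the start of the episode above 0.03 m or angle between any of bottle1, bottle2, beaker, tumbler, dropper, watchglass's own z axis and vertical above 0.5 rad).
Of cap1, cap2, cap3, cap4, cap5 only 3 to 5 are there at a start; the rules pass over those that are not, and their reading is None.
At some moment in a run one of cap1, cap2, cap3, cap4, cap5 may be knocked a few centimetres aside while the robot is not near it.
It also fails if it takes over 210 s, if anything falls off the work surface, if the arm or the gripper's body presses on something with over 40 N, if the wrist force passes 120 N, or if a joint passes its speed limit or range.

## Working session

There is one attempt and no reset: what is moved stays moved. The work goes in short steps, each a Python script; the robot and the scene stay as the last script left them, time stands still between calls to the robot, and variables do not carry over. Pictures are saved under pics/ and viewed, at most 17 in all, crops included, and the job is handed in when it is done.

```bash
ls; mkdir -p pics; cat > h.py <<'E'
from cell import *
import numpy as np, cv2, json
from scipy.spatial.transform import Rotation as R
def frame(n):
    s=get_state(); f=grab_frame(n)
    if n=="wrist":
        T=np.eye(4); T[:3,:3]=R.from_rotvec(s["eef_rot"]).as_matrix(); T[:3,3]=s["position"]
        f["cam_to_world"]=T@np.array(f["T_tool_cam"])
    f["cam_to_world"]=np.array(f["cam_to_world"]); return f
def ray(f,px):
    K=np.array([[f["fx"],0,f["cx"]],[0,f["fy"],f["cy"]],[0,0,1.]])
    p=cv2.undistortPoints(np.array([[px]],float),K,np.array([f["k1"],0,0,0,0.]))[0,0]
    T=f["cam_to_world"]; d=T[:3,:3]@np.array([p[0],p[1],1]); return T[:3,3],d/np.linalg.norm(d)
def atz(f,px,z):
    o,d=ray(f,px); return o+d*(z-o[2])/d[2]
def tri(rays):
    A=sum(np.eye(3)-np.outer(d,d) for o,d in rays); b=sum((np.eye(3)-np.outer(d,d))@o for o,d in rays)
    return np.linalg.solve(A,b)
def proj(f,P):
    T=np.linalg.inv(f["cam_to_world"]); c=T[:3,:3]@np.array(P)+T[:3,3]; x=c[:2]/c[2]
    x=x*(1+f["k1"]*(x@x)); return np.array([f["fx"]*x[0]+f["cx"],f["fy"]*x[1]+f["cy"]])
def save(f,n): cv2.imwrite("pics/"+n+".png",f["img"][:,:,::-1])
def down(yaw): # tool z down, tool y (closing line) at angle yaw in world xy
    y=np.array([np.cos(yaw),np.sin(yaw),0]); z=np.array([0,0,-1.]); x=np.cross(y,z)
    return R.from_matrix(np.c_[x,y,z]).as_rotvec()
E
cat > a.py <<'E'
from h import *
print(get_state())
F={}
for n in("scene","side"):
    F[n]=frame(n); save(F[n],n+"0")
    print(n,F[n]["cam_to_world"].round(3).tolist())
    for t in "stop platform chute_lip tabs box dish lid lid_fin paper cap1 bottle1 beaker tumbler dropper watchglass".split():
        z={"stop":.144,"platform":.144,"chute_lip":.08,"box":.144,"lid":.05,"lid_fin":.092,"dish":.003,"tabs":.11}.get(t,0)
        print(t,[(np.round(d["centre"]).astype(int).tolist(),round(d["score"],2),atz(F[n],d["centre"],z)[:2].round(3).tolist()) for d in tip_of(n,t)])
E
python3 a.py
```

```text
pics
{'clock': 0.0, 'q': array([ 1.13082607e+00,  3.26973970e-01, -1.93606882e-01,  1.05199786e+00,
        1.23180916e-05,  1.43660115e+00]), 'joint_velocities': array([-1.08253543e-03,  1.40457797e-03,  1.90297063e-04, -1.80936118e-04,
       -1.04239515e-05,  4.89809661e-04]), 'tau': array([ 2.34921636e-04, -4.43397868e+01,  2.62439328e+01,  1.54693314e-02,
        3.08175373e-06,  1.93742814e-06]), 'position': array([0.16526487, 0.52388684, 0.19137679]), 'eef_rot': array([-4.78362559e-01, -3.10443577e+00,  2.67925941e-03]), 'contact_force': array([ 0.36029987, -0.59789925,  0.47411562]), 'wrist_torque': array([-0.04536684, -0.00142142,  0.04790024]), 'grasp_force': 0.0, 'finger_gap': 0.995945143441544}
scene [[-0.705, 0.566, -0.427, 1.0], [0.709, 0.561, -0.427, 0.407], [-0.002, -0.604, -0.797, 1.027], [0.0, 0.0, 0.0, 1.0]]
stop [([389, 323], 0.73, [0.589, 0.204])]
platform [([473, 350], 0.48, [0.516, 0.366]), ([343, 241], 0.46, [0.499, -0.013])]
chute_lip [([350, 309], 0.59, [0.594, 0.103]), ([383, 278], 0.41, [0.478, 0.102])]
tabs [([370, 314], 0.88, [0.586, 0.153])]
box [([408,
[... 1575 characters left out ...]
, [0.549, -0.348])]
paper [([391, 294], 0.62, [0.6, -0.298]), ([320, 338], 0.56, [0.368, -0.297])]
cap1 [([310, 295], 0.69, [0.421, -0.176]), ([297, 320], 0.51, [0.352, -0.22]), ([317, 338], 0.48, [0.364, -0.293]), ([291, 271], 0.46, [0.423, -0.082]), ([261, 235], 0.41, [0.423, 0.078])]
bottle1 [([433, 351], 0.77, [0.577, -0.489]), ([407, 227], 0.56, [0.79, -0.148]), ([280, 292], 0.51, [0.361, -0.123])]
beaker [([261, 235], 0.66, [0.422, 0.077]), ([409, 225], 0.61, [0.799, -0.144]), ([280, 294], 0.53, [0.358, -0.126]), ([288, 271], 0.49, [0.416, -0.078])]
tumbler [([292, 168], 0.37, [0.653, 0.263])]
dropper [([219, 179], 0.85, [0.435, 0.355])]
watchglass [([397, 349], 0.84, [0.507, -0.434])]
```

View pics/scene0.png

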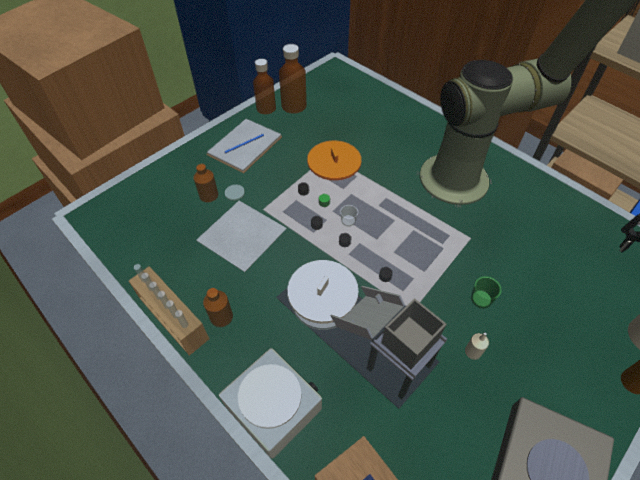

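View pics/side0.png

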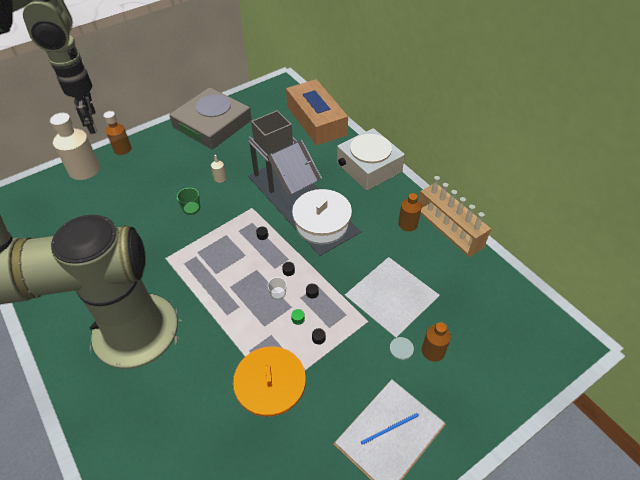

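Scene and side views agree. There are four black caps: scene (303,189), (317,223), (345,240), (385,274). The green look-alike is at (324,200) and the orange lid at (334,160). The box stands upright behind the stop at (408,335), and the white lid is on the dish at (323,293). The tipping direction is about −y.

```bash
cat >> h.py <<'E'
def caps(dbg=False):
    out={}
    for n in("scene","side"):
        f=frame(n); L=[]
        for d in tip_of(n,"cap1"):
            P=atz(f,d["centre"],0.0); u=proj(f,P+[0,0,.014]).round().astype(int)
            c=f["img"][max(u[1]-2,0):u[1]+3,max(u[0]-2,0):u[0]+3].reshape(-1,3).mean(0)
            if c.max()<75: L.append((ray(f,d["centre"]),P))
        out[n]=L
    res=[]
    for r1,P1 in out["scene"]:
        for r2,P2 in out["side"]:
            if np.linalg.norm(P1-P2)<.025:
                res.append(tri([r1,r2]))
    return res, [P.round(3).tolist() for n in out for _,P in out[n]]
E
cat > pick.py <<'E'
import sys
from h import *
BOX=np.array([.590,.258])
def pick(c,yaw,off):
    rot=down(yaw)
    movep([c[0],c[1],.16],rot); move_l([c[0],c[1],.004],.15); grab(30)
    g=get_state()["finger_gap"]; move_l([c[0],c[1],.33],.25)
    s=get_state(); print("gap",round(g,3),round(s["finger_gap"],3),"force",round(s["grasp_force"],1))
    if s["finger_gap"]<.2: let_go(); return False
    b=BOX+off; movep([b[0],b[1],.33],rot); move_l([b[0],b[1],.232],.15); let_go(); move_l([b[0],b[1],.33],.25); return True
E
python3 - <<'E'
from pick import *
F={n:frame(n) for n in("scene","side")}
print("knob?",tri([ray(F["scene"],(313,388)),ray(F["side"],(341,161))]))
print("orange",[tri([ray(F["scene"],(334,160)),ray(F["side"],(268,381))])])
r=[]
for n in F:
    m=silhouettes(n,"box"); print(n,[(d["centre"],d["score"],int(d["mask"].sum())) for d in m])
c,a=caps(); print(np.round(c,3).tolist(),a)
for x in c: 
    for y in (np.pi*.75,-np.pi/4):
        print(y,[None if (q:=ik([x[0],x[1],z],down(y))) is None else q.round(2).tolist() for z in(.004,.33)])
    
for y in (np.pi*.75,-np.pi/4): print(ik([.59,.258,.33],down(y)))
E
```

```text
knob? [0.77523008 0.16170648 0.03864663]
orange [array([ 0.20270454, -0.32008603,  0.00151104])]
scene [([412.2, 335.5], 0.82, 2674)]
side [([273.2, 130.6], 0.97, 1318)]
[[0.422, 0.075, -0.011], [0.416, -0.084, 0.001], [0.424, -0.177, 0.001], [0.368, -0.302, 0.003]] [[0.429, 0.077, 0.0], [0.412, -0.082, 0.0], [0.421, -0.176, 0.0], [0.367, -0.304, 0.0], [0.57, -0.486, 0.0], [0.418, 0.067, 0.0], [0.418, -0.086, 0.0], [0.427, -0.179, 0.0], [0.368, -0.3, 0.0]]
2.356194490192345 [[0.0, 0.35, -0.74, 0.48, -0.0, -0.78], [0.0, 0.04, -0.2, 1.33, -0.0, -0.78]]
-0.7853981633974483 [[0.0, 0.35, -0.74, 0.48, 0.0, 2.36], [0.0, 0.04, -0.2, 1.33, 0.0, 2.36]]
2.356194490192345 [[-0.37, 0.34, -0.75, 0.48, -0.0, -1.16], [-0.37, 0.03, -0.21, 1.33, -0.0, -1.16]]
-0.7853981633974483 [[-0.37, 0.34, -0.75, 0.48, 0.0, 1.98], [-0.37, 0.03, -0.21, 1.33, 0.0, 1.98]]
2.356194490192345 [[-0.56, 0.39, -0.66, 0.51, -0.0, -1.34], [-0.56, 0.1, -0.13, 1.34, -0.0, -1.34]]
-0.7853981633974483 [[-0.56, 0.39, -0.66, 0.51, 0.0, 1.8], [-0.56, 0.1, -0.13, 1.34, 0.0, 1.8]]
2.356194490192345 [[-0.84, 0.42, -0.62, 0.53, -0.0, -1.63], [-0.84, 0.13, -0.1, 1.34, -0.0, -1.63]]
-0.7853981633974483 [[-0.84, 0.42, -0.62, 0.53, 0.0, 1.51], [-0.84, 0.13, -0.1, 1.34, 0.0, 1.51]]
[ 0.29768664  0.47857127  0.38340345  1.47562851  0.         -0.48771152]
[0.29768664 0.47857127 0.38340345 1.47562851 0.         2.65388113]
```

```bash
python3 - <<'E'
from pick import *
t=get_state()["clock"]
pick([.422,.073],np.pi*.75,np.array([-.013,-.015]))
f=frame("wrist"); save(f,"w1"); c,a=caps(); print(np.round(c,3).tolist(),a, get_state()["clock"]-t)
print([(d["centre"],d["score"]) for d in tip_of("wrist","box")], [ (d["centre"],atz(f,d["centre"],.148)) for d in tip_of("wrist","cap1")],[ (d["centre"],atz(f,d["centre"],.144)) for d in tip_of("wrist","stop")])
E
```

```text
gap 0.001 -0.001 force 0.0
[[0.43, -0.178, -0.006], [0.421, 0.076, -0.007], [0.419, -0.075, 0.001], [0.369, -0.297, -0.002]] [[0.434, -0.175, 0.0], [0.43, 0.075, 0.0], [0.422, -0.077, 0.0], [0.374, -0.298, 0.0], [0.428, -0.181, 0.0], [0.671, 0.415, 0.0], [0.366, -0.295, 0.0], [0.415, 0.075, 0.0], [0.417, -0.072, 0.0]] 6.3583
[([331.5, 426.7], 0.89), ([231.7, 89.0], 0.17)] [([229.0, 88.7], array([ 0.40723998, -0.04801757,  0.148     ])), ([318.8, 184.3], array([0.41099058, 0.06247328, 0.148     ])), ([160.4, 32.4], array([ 0.41418919, -0.11629214,  0.148     ]))] [([293.0, 399.8], array([0.59548905, 0.20776345, 0.144     ]))]
```

View pics/w1.png

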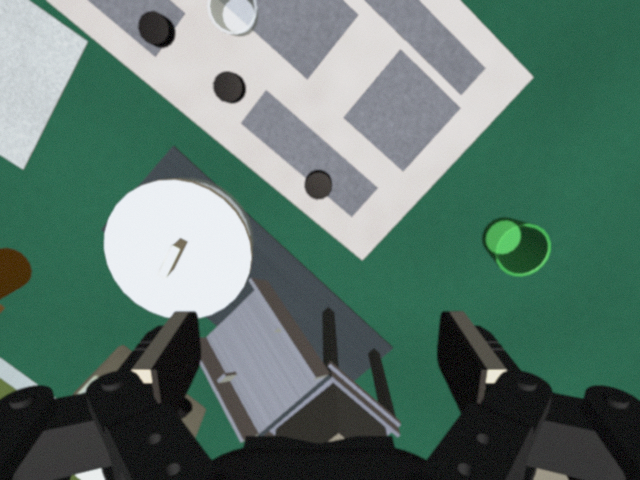

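```bash
python3 - <<'E'
from pick import *
s=get_state(); print(s["position"],s["eef_rot"],down(np.pi*.75))
f=frame("wrist")
for d in tip_of("wrist","cap1"): print(d["centre"],atz(f,d["centre"],0).round(3))
rot=down(np.pi*.75); c=[.423,.074]
movep([c[0],c[1],.16],rot); 
f=frame("wrist"); save(f,"w2")
for d in tip_of("wrist","cap1"): print(d["centre"],atz(f,d["centre"],0).round(3))
print(move_l([c[0],c[1],.004],.15),get_state()["position"]); f=frame("wrist"); save(f,"w3")
a=cv2.imread("pics/w2.png");b=cv2.imread("pics/w3.png"); cv2.imwrite("pics/w23.png",cv2.resize(np.hstack([a,b]),(800,300)))
E
```

```text
[0.42200575 0.07298731 0.32997832] [ 1.20226938e+00 -2.90240426e+00  6.13738275e-05] [ 1.20223546 -2.90245315 -0.        ]
[230.2, 87.5] [ 0.421 -0.076  0.   ]
[316.3, 180.8] [0.427 0.074 0.   ]
[159.8, 36.0] [ 0.436 -0.17   0.   ]
[317.1, 208.9] [0.427 0.075 0.   ]
[186.6, 71.9] [ 0.421 -0.075  0.   ]
False [0.42380616 0.07400921 0.00465668]
```

View pics/w23.png

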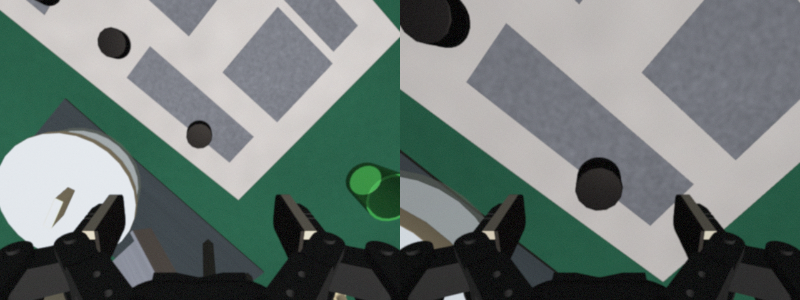

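```bash
python3 - <<'E'
from h import *
s=get_state(); f=frame("wrist"); print(np.array(f["T_tool_cam"]).round(3).tolist(), f["fx"],f["cx"],f["cy"])
p=np.array(s["position"])
print("TCP px",proj(f,p),"grip",proj(f,p+[0,0,.019]))
for d in tip_of("wrist","cap1"): print(d["centre"],atz(f,d["centre"],0).round(3))
for d in silhouettes("wrist","cap1"):
    ys,xs=np.nonzero(d["mask"]); print(d["centre"],xs.min(),xs.max(),ys.min(),ys.max())
for P in([.427,.075,0],[.427,.075,.024],[.423,.074,.024]): print(proj(f,P))
E
```

```text
[[-0.0, -0.956, -0.293, 0.074], [1.0, 0.0, -0.0, 0.0], [0.0, -0.293, 0.956, -0.182], [0.0, 0.0, 0.0, 1.0]] 407.6173708544036 318.57878402387007 239.99907593238964
TCP px [318.1969757  277.40107371] grip [318.09227646 294.05224877]
[316.4, 282.3] [0.428 0.077 0.   ]
[74.5, 34.1] [ 0.42  -0.074  0.   ]
[58.8, 34.0] 0 112 0 76
[317.2, 293.9] 280 356 251 336
[315.14783682 279.20769803]
[314.62398917 300.39594938]
[319.48336686 292.97989068]
```

```bash
python3 - <<'E'
from h import *
f=frame("wrist"); a=f["img"].copy()
grab(20); s=get_state(); print(s["finger_gap"],s["grasp_force"],s["contact_force"]); f=frame("wrist"); b=f["img"].copy()
p=np.array(s["position"])
for k in(0,.019):
    u=proj(f,p+[0,0,k]).round().astype(int); 
    for i in(a,b): cv2.circle(i,tuple(map(int,u)),4,(255,0,0),-1)
cv2.imwrite("pics/w4.png",np.hstack([a,b])[150:,:,::-1][:, :][::1,::1] if 0 else cv2.resize(np.hstack([a[180:,120:520],b[180:,120:520]]),(800,300))[:,:,::-1])
E
```

```text
-0.001335529677750843 0.0 [-0.08923928 -0.52845898  0.57178433]
```

View pics/w4.png

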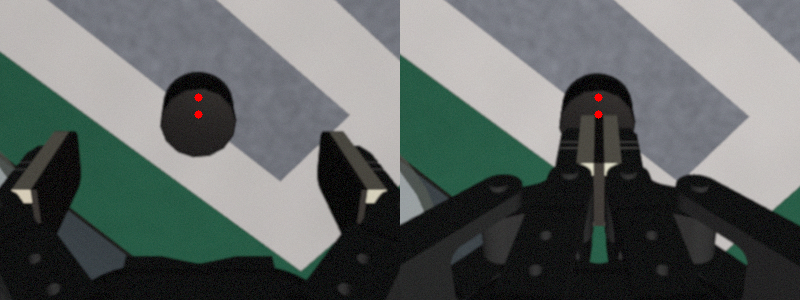

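The shut fingertips show well behind the computed TCP, above the cap, so I'll probe the real tip height gently with the fingers open.

```bash
python3 - <<'E'
from h import *
let_go(); s=get_state(); p=np.array(s["position"])
c=[.425,.074]
try: print(move_l([*c,-.03],.03,until_force=4))
except Exception as e: print(repr(e))
s=get_state(); print(s["position"],s["contact_force"])
f=frame("wrist"); a=f["img"].copy(); grab(20); s=get_state(); print(s["position"],s["finger_gap"],s["grasp_force"],s["contact_force"]); b=frame("wrist")["img"].copy()
cv2.imwrite("pics/w5.png",np.hstack([a[180:,120:520],b[180:,120:520]])[:,:,::-1])
E
```

```text
False
[ 0.42516438  0.07399692 -0.02985232] [ 0.63887412  0.96602596 -0.50465776]
[ 0.42505124  0.0740086  -0.02983049] 0.3875148128740537 19.727971851825714 [-0.7139145   0.91923607  3.96994056]
```

View pics/w5.png

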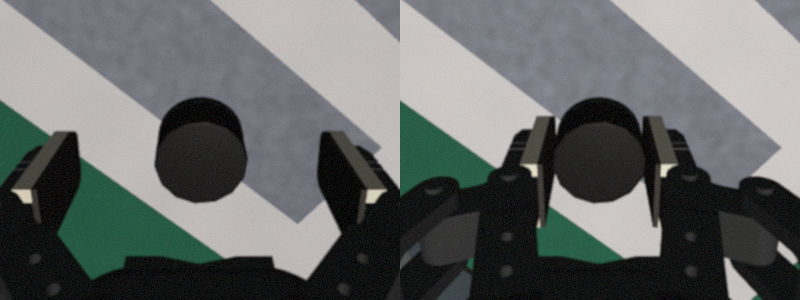

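```bash
python3 - <<'E'
from h import *
let_go(); c=[.425,.074]
print(move_l([*c,-.06],.02,until_force=4)); s=get_state(); print(s["position"],s["contact_force"])
move_l([*c,s["position"][2]+.0115],.05); grab(30); print(get_state()["finger_gap"])
E
```

```text
True
[ 0.42494969  0.07398534 -0.05227914] [-1.37469094  0.24927046  7.67723899]
0.38777913031773587
```

Reported TCP lies 39 mm beyond the true shut fingertips; I'll correct for that.

```bash
cat > pick.py <<'E'
from h import *
BOX=np.array([.590,.258]); Y=np.pi*.75
def drop(off):
    p=get_state()["position"]; move_l([p[0],p[1],.28],.25); s=get_state(); print("gap",round(s["finger_gap"],3),"force",round(s["grasp_force"],1))
    if s["finger_gap"]<.2: let_go(); return False
    b=BOX+off; movep([*b,.28],down(Y)); move_l([*b,.187],.15); let_go(); move_l([*b,.28],.25); return True
def pick(c):
    movep([c[0],c[1],.10],down(Y)); move_l([c[0],c[1],-.039],.15); grab(30)
E
python3 - <<'E'
from pick import *
print(drop(np.array([-.013,-.017])))
c,a=caps(); c=[x for x in c if x[1]<.2 and x[0]<.5]; print(np.round(c,3).tolist())
c.sort(key=lambda x:-x[1]); pick(c[0]); print(drop(np.array([.013,.017])), get_state()["clock"])
c,a=caps(); print(np.round(c,3).tolist(),a); f=frame("side"); cv2.imwrite("pics/s2.png",cv2.resize(f["img"][90:390,180:460],None,fx=2,fy=2)[:,:,::-1])
E
```

```text
gap 0.388 force 29.9
True
[[0.365, -0.295, -0.0], [0.436, -0.175, -0.008], [0.419, -0.074, -0.0]]
gap 0.386 force 29.8
True 29.0917
[[0.429, -0.177, 0.008], [0.373, -0.294, 0.001]] [[0.512, 0.218, 0.0], [0.428, -0.185, 0.0], [0.537, 0.259, 0.0], [0.374, -0.296, 0.0], [0.371, -0.292, 0.0], [0.428, -0.17, 0.0]]
```

View pics/s2.png

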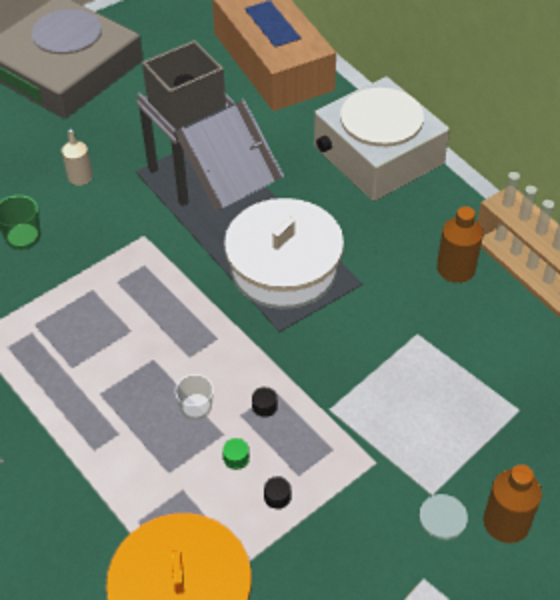

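The side crop shows a cap inside the upright box at (185,80). Two black caps remain on the bench at (264,401) and (277,492), and the lid is still on.

```bash
python3 - <<'E'
from pick import *
for off in ([-.013,.017],[.013,-.017]):
    c,a=caps(); c=[x for x in c if x[1]<.2 and x[0]<.5]; print(np.round(c,3).tolist(),a)
    c.sort(key=lambda x:-x[1]); pick(c[0]); print(drop(np.array(off)), get_state()["clock"])
c,a=caps(); print(a)
# look over box and lid
movep([.50,.258,.30],down(np.pi/2)); f=frame("wrist"); save(f,"box")
print("box",[(d["centre"],d["score"],atz(f,d["centre"],.144).round(3)) for d in tip_of("wrist","box")],"stop",[atz(f,d["centre"],.144).round(3) for d in tip_of("wrist","stop")])
g=f["img"]
movep([.52,.01,.25],down(np.pi/2)); f=frame("wrist"); save(f,"lid")
for n,z in(("lid",.05),("lid_fin",.092),("dish",.003),("chute_lip",.08)): print(n,[(np.round(d["centre"]),round(d["score"],2),atz(f,d["centre"],z).round(4)) for d in tip_of("wrist",n)])
cv2.imwrite("pics/bl.png",cv2.resize(np.hstack([g,f["img"]]),(800,300))[:,:,::-1])
E
```

```text
[[0.369, -0.297, -0.001], [0.428, -0.177, -0.003]] [[0.374, -0.299, 0.0], [0.516, 0.22, 0.0], [0.429, -0.175, 0.0], [0.533, 0.257, 0.0], [0.365, -0.295, 0.0], [0.428, -0.18, 0.0]]
gap 0.388 force 29.8
True 38.05
[] [[0.509, 0.223, 0.0], [0.49, 0.255, 0.0], [0.371, -0.298, 0.0], [0.535, 0.259, 0.0], [0.691, 0.427, 0.0]]Traceback (most recent call last):
  File "<stdin>", line 4, in <module>
IndexError: list index out of range
```

```bash
cat > look.py <<'E'
from h import *
movep([.50,.258,.30],down(np.pi/2)); f=frame("wrist"); save(f,"box")
print("box",[(d["centre"],d["score"],atz(f,d["centre"],.144).round(3)) for d in tip_of("wrist","box")],"stop",[atz(f,d["centre"],.144).round(3) for d in tip_of("wrist","stop")])
g=f["img"]
movep([.52,.01,.25],down(np.pi/2)); f=frame("wrist"); save(f,"lid")
for n,z in(("lid",.05),("lid_fin",.092),("dish",.003),("chute_lip",.08)): print(n,[(np.round(d["centre"]),round(d["score"],2),atz(f,d["centre"],z).round(4)) for d in tip_of("wrist",n)])
cv2.imwrite("pics/bl.png",cv2.resize(np.hstack([g,f["img"]]),(800,300))[:,:,::-1])
E
python3 - <<'E'
from pick import *
c,a=caps(); print(a)
c=[x for x in a if x[1]<.2 and x[0]<.5]; print(c)
c=np.mean(c,0); pick(c); print(drop(np.array([.013,-.017])), get_state()["clock"])
print(caps()[1])
import look
E
```

```text
[[0.366, -0.301, 0.0], [0.512, 0.211, 0.0], [0.501, 0.251, 0.0], [0.535, 0.256, 0.0], [0.374, -0.296, 0.0]]
[[0.366, -0.301, 0.0], [0.374, -0.296, 0.0]]
gap 0.384 force 29.8
True 47.7167
[[0.51, 0.216, 0.0], [0.532, 0.207, 0.0], [0.535, 0.255, 0.0], [0.685, 0.426, 0.0]]
box [([322.0, 304.2], 0.82, array([0.59 , 0.261, 0.144]))] stop [array([0.594, 0.21 , 0.144])]
lid [(array([319., 270.]), 0.78, array([0.5943, 0.0115, 0.05  ]))]
lid_fin [(array([322., 285.]), 0.58, array([0.5926, 0.0142, 0.092 ]))]
dish [(array([323., 286.]), 0.33, array([0.6322, 0.0165, 0.003 ]))]
chute_lip [(array([419., 280.]), 0.64, array([0.5921, 0.105 , 0.08  ]))]
```

View pics/bl.png

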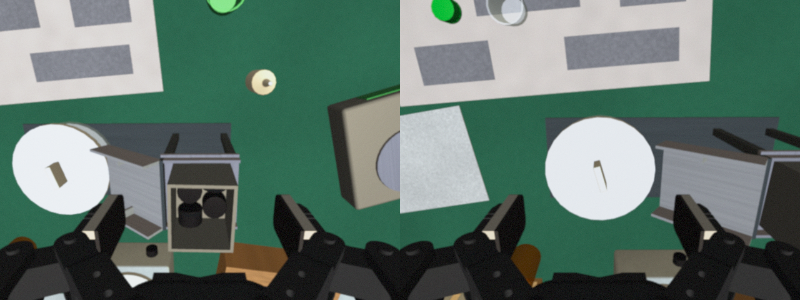

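All four caps are in the upright box (left half, 185–215, 190–215), the bench is clear and the lid is still on. Its fin runs roughly along world x at (600,175) in the right half. Now a close look at the fin.

```bash
python3 - <<'E'
from h import *
P=[]
for i,p in enumerate(([.60,.012,.20],[.635,-.03,.20])):
    movep(p,down(np.pi/2)); f=frame("wrist"); save(f,"fin%d"%i)
    for n in("lid_fin","lid"):
        d=[x for x in tip_of("wrist",n) if x["score"]>.4]; print(n,[(x["centre"],x["score"]) for x in d])
        if d: P.append((n,ray(f,d[0]["centre"])))
    if i==0:
        u=proj(f,[.592,.011,.092]).round().astype(int); print(u)
        c=f["img"][u[1]-100:u[1]+100,u[0]-130:u[0]+130]; cv2.imwrite("pics/finc.png",cv2.resize(c,None,fx=3,fy=3)[:,:,::-1])
for n in("lid_fin","lid"):
    r=[x for m,x in P if m==n]
    if len(r)>1: print(n,tri(r).round(4))
E
```

```text
lid_fin [([318.6, 217.3], 0.8)]
lid [([317.4, 201.3], 0.73), ([320.0, 215.9], 0.56)]
[316 212]
lid_fin [([379.1, 163.4], 0.93), ([372.3, 161.6], 0.71)]
lid [([371.7, 161.6], 0.9)]
lid_fin [0.5937 0.0121 0.0971]
lid [0.5968 0.0129 0.0366]
```

View pics/finc.png

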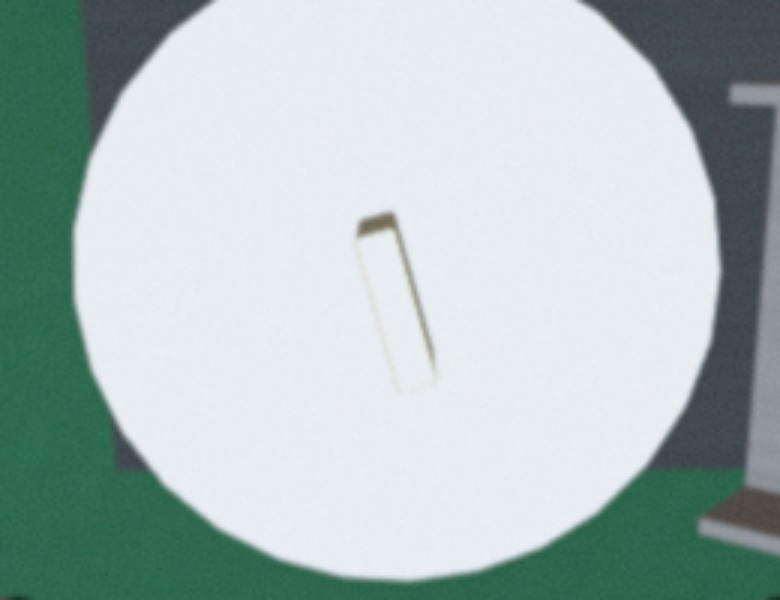

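The crop shows the fin's top edge running from (375,232) to (418,385), about 16° from world x.

```bash
cat > lid.py <<'E'
from h import *
OFF=.039
def tcp(true_p,rotvec):   # commanded position for a true fingertip point
    return np.array(true_p)+OFF*R.from_rotvec(rotvec).as_matrix()[:,2]
E
python3 - <<'E'
from lid import *
movep([.60,.012,.20],down(np.pi/2)); f=frame("wrist")
q=[atz(f,(186+u/3,112+v/3),.092) for u,v in((375,232),(418,385))]
d=q[1]-q[0]; a=np.arctan2(d[1],d[0]); c=(q[0]+q[1])/2; print(c.round(4),np.linalg.norm(d),a)
rot=down(a+np.pi/2)
json.dump([*c[:2],a],open("fin.json","w"))
movep([c[0],c[1],.12],rot); print(move_l([c[0],c[1],.027],.08,until_force=4),get_state()["position"])
f=frame("wrist"); grab(60); s=get_state(); print(s["position"],s["finger_gap"],s["grasp_force"],s["contact_force"])
cv2.imwrite("pics/g.png",np.hstack([f["img"],frame("wrist")["img"]])[::2,::2,::-1])
E
```

```text
[0.5944 0.0138 0.092 ] 0.0397418485797216 0.26959666458770926
False [0.59489817 0.01374083 0.02756606]
[0.59472791 0.01219572 0.02731527] 0.10660739483212053 58.65945339202881 [ 0.12762754 -5.60750651  1.96472518]
```

View pics/g.png

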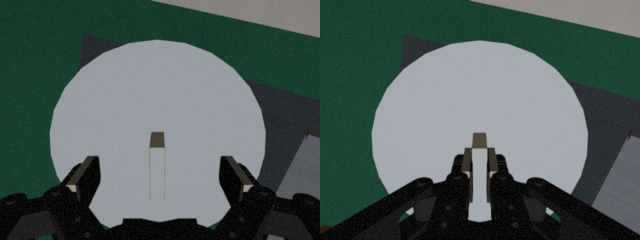

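```bash
python3 - <<'E'
from lid import *
s=get_state(); p0=np.array(s["position"]); r0=R.from_rotvec(s["eef_rot"]); a=json.load(open("fin.json"))[2]
u=np.array([np.cos(a),np.sin(a),0]); n=np.array([-np.sin(a),np.cos(a),0])
piv=np.array([p0[0],p0[1],.058])+.08*n
def at(th): 
    q=R.from_rotvec(-th*u); return piv+q.apply(p0-piv),(q*r0).as_rotvec()
for th in np.linspace(.03,.18,6):
    p,r=at(th); move_l(p,.04,rot=r)
sleep(.3); s=get_state(); print(s["finger_gap"],s["contact_force"],s["wrist_torque"]); save(frame("side"),"tilt"); 
f=frame("side"); t=cv2.resize(f["img"][150:270,250:400],None,fx=4,fy=4)
p,r=at(.18); p=p+[0,0,.03]; move_l(p,.06); p=p+[0,0,.09]-.02*n; move_l(p,.1)
move_l([p0[0],p0[1]-.03,.17],.1,rot=s["eef_rot"] if 0 else r0.as_rotvec())
move_l([.602,-.302,.17],.15); move_l([.602,-.302,.0],.1); print(move_l([.602,-.302,-.04],.03,until_force=3),get_state()["position"])
cv2.imwrite("pics/t.png",np.hstack([t,cv2.resize(frame("side")["img"],(640,480))])[:,:,::-1][:, ::1]) 
i=cv2.imread("pics/t.png"); cv2.imwrite("pics/t.png",cv2.resize(i,(800,310)))
let_go(); move_l([.602,-.302,.12],.15); print(get_state()["clock"])
for n_ in("scene","side"):
    f=frame(n_)
    for m,z in(("lid",0),("paper",0)): print(n_,m,[(d["centre"],round(d["score"],2),atz(f,d["centre"],z)[:2].round(3)) for d in tip_of(n_,m)])
E
```

```text
0.10493411870825307 [-0.35965648  4.36241502  0.36981323] [ 1.30547838  0.31235877 -0.00611189]
True [ 0.60185161 -0.30202867 -0.02291265]
64.6833
scene lid [([238.6, 231.8], 0.95, array([ 0.602, -0.313])), ([336.0, 161.7], 0.58, array([ 0.203, -0.312]))]
scene paper []
side lid [([392.0, 293.3], 0.83, array([ 0.603, -0.3  ])), ([268.0, 380.1], 0.69, array([ 0.203, -0.317]))]
side paper [([280.9, 152.7], 0.7, array([0.662, 0.345]))]
```

View pics/t.png

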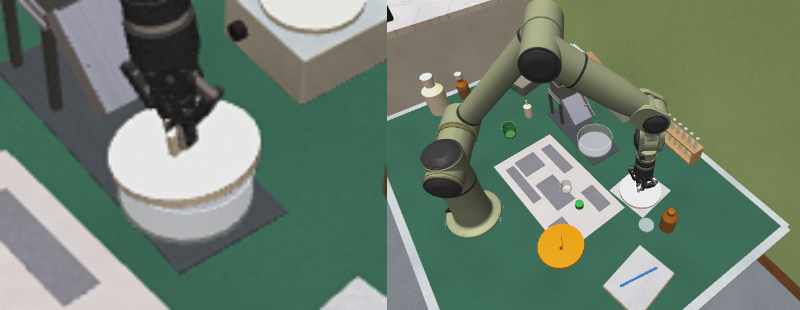

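The left half shows the lid tilted with its near side raised over the dish. The right half shows it flat, handle up, on the paper. Now the box.

```bash
python3 - <<'E'
from lid import *
grab(20); rot=down(0.0)
x=.591; z=.209
movep(tcp([.591,.345,.33],rot),rot)
move_l(tcp([x,.345,z],rot),.15)
print(move_l(tcp([x,.315,z],rot),.1,until_force=4),get_state()["position"])
for y in np.arange(.30,.184,-.01):
    move_l(tcp([x,y,z],rot),.04); s=get_state(); print(round(y,3),s["contact_force"].round(1))
    if np.abs(s["contact_force"]).max()>30: break
sleep(1); move_l(tcp([x,.25,.22],rot),.1); move_l(tcp([x,.30,.33],rot),.2); movep(tcp([.50,.30,.36],rot),rot)
f=frame("side"); g=frame("scene"); print(get_state()["clock"])
cv2.imwrite("pics/tip.png",np.hstack([cv2.resize(f["img"][100:250,230:380],(400,400)),cv2.resize(g["img"][250:400,280:430],(400,400))])[:,:,::-1])
E
```

```text
False [0.59138016 0.31449948 0.1706134 ]
0.3 [-1.   3.2  1.6]
0.29 [-5.8 18.2 12.2]
0.28 [-10.1  30.3  26.1]
73.675
```

View pics/tip.png

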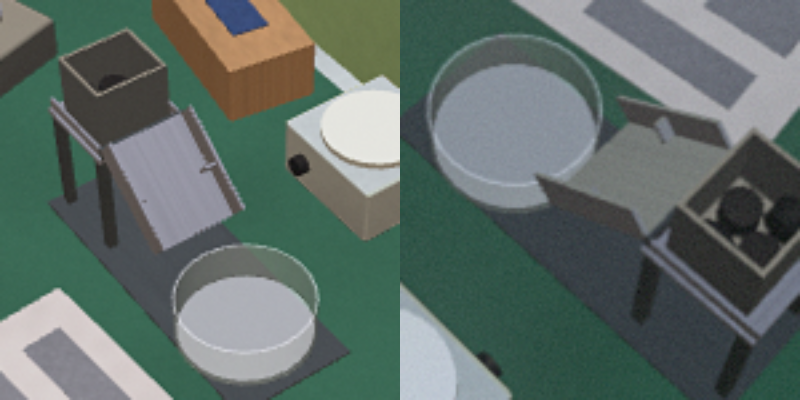

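The box is still upright: the push jammed through friction, because the wall must rise as it tips. I'll make the finger follow the tipping arc about the stop's top edge.

```bash
cat > tip.py <<'E'
from lid import *
rot=down(0.0); x=.591; E=np.array([.208,.158]); h=.060; last=None
def at(th,hw=.011):
    a,b=-.080,h-.014; X=a*np.cos(th)+b*np.sin(th); Z=-a*np.sin(th)+b*np.cos(th)
    return tcp([x,E[0]-X+hw,E[1]+Z],rot)
movep(tcp([x,.345,.30],rot),rot); move_l(tcp([x,.345,.144+h],rot),.15)
move_l(at(0)+[0,.004,0],.05); print("start",get_state()["contact_force"].round(1))
for d in range(3,109,3):
    move_l(at(np.radians(d)),.05); F=get_state()["contact_force"]
    print(d,F.round(1)[1:],end=" ")
    if np.abs(F).max()>28: print("STOP"); break
E
python3 - <<'E'
from tip import *
sleep(.7)
f=frame("side"); g=frame("scene"); print(get_state()["clock"],get_state()["position"])
cv2.imwrite("pics/tip2.png",np.hstack([cv2.resize(f["img"][100:250,230:380],(400,400)),cv2.resize(g["img"][250:400,280:430],(400,400))])[:,:,::-1])
for n,fr in (("side",f),("scene",g)): print(n,[(d["centre"],round(d["score"],2),atz(fr,d["centre"],.02)[:2].round(3)) for d in tip_of(n,"cap1")],[d["centre"] for d in tip_of(n,"box")])
E
```

```text
start [-0.3  0.6  0.3]
3 [3.  0.7] 6 [2.4 1. ] 9 [2.3 1.7] 12 [2.7 0.8] 15 [2.1 0.4] 18 [1.5 1.2] 21 [1.8 0.3] 24 [1.5 0.4] 27 [1.4 0.3] 30 [1.1 0.3] 33 [ 1.1 -0. ] 36 [1.1 0.9] 39 [0.7 0.5] 42 [1.1 0.5] 45 [1.3 0.9] 48 [0.7 0.8] 51 [1.1 0.9] 54 [1.  2.2] 57 [0.3 3. ] 60 [0.9 3.1] 63 [0.4 5.3] 66 [-0.   6.3] 69 [-0.8  5.8] 72 [0.3 6.3] 75 [-0.7  5.8] 78 [-1.5  7.8] 81 [-2.9  7.1] 84 [-2.4  6.7] 87 [-3.9  7. ] 90 [-5.   8.3] 93 [-3.9 10.8] 96 [-7.1 13.2] 99 [-9.3 16.7] 102 [-11.6  19.1] 105 [-15.   19.9] 108 [-18.   20.8] 85.8583 [0.59202943 0.14333161 0.18415236]
side [([319.7, 219.2], 0.69, array([0.588, 0.013])), ([313.5, 211.0], 0.61, array([0.591, 0.051])), ([334.0, 228.5], 0.57, array([ 0.601, -0.04 ])), ([307.7, 220.4], 0.5, array([0.556, 0.03 ])), ([297.5, 318.9], 0.5, array([ 0.348, -0.229]))] [[279.0, 133.6], [391.1, 293.8], [318.2, 215.7]]
scene [([336.1, 291.0], 0.73, array([0.556, 0.023])), ([327.7, 305.1], 0.69, array([0.6  , 0.036])), ([307.4, 284.8], 0.55, array([ 0.594, -0.041])), ([325.6, 295.8], 0.45, array([0.585, 0.014])), ([324.2, 202.7], 0.43, array([ 0.367, -0.205])), ([239.8, 224.1], 0.19, array([ 0.59 , -0.317]))] [[394.6, 317.5]]
```

View pics/tip2.png

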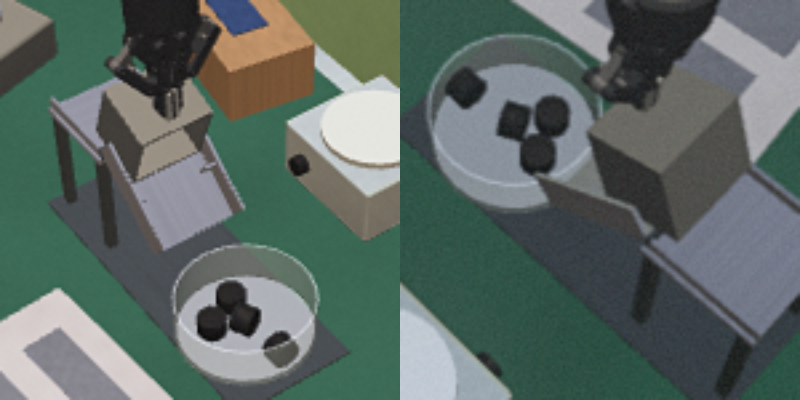

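All four caps are in the dish and the box lies over the stop, with the finger still pressing on it. Back off, then check the pose.

```bash
python3 - <<'E'
from lid import *
p=np.array(get_state()["position"]); move_l(p+[0,0,.13],.15); let_go()
r=down(np.pi/2); movep([.45,.05,.30],r); s=get_state(); print(s["clock"],s["contact_force"].round(1))
F={n:frame(n) for n in("side","scene")}
for n in F:
    print(n,[(d["centre"],round(d["score"],2),atz(F[n],d["centre"],.02)[:2].round(3)) for d in tip_of(n,"cap1")],[d["centre"] for d in tip_of(n,"box")])
    # predicted lying box corners: front wall on chute, 128 deg
    th=np.radians(128); 
    o=F[n]["img"].copy()
    y,z=.2055,.158
    F[n]=o[100:250,230:380] if n=="side" else o[250:400,280:430]
cv2.imwrite("pics/tip3.png",np.hstack([cv2.resize(F[n],(400,400)) for n in("side","scene")])[:,:,::-1])
E
```

```text
89.4167 [-0.5 -0.2 -0.1]
side [([334.0, 228.1], 0.6, array([ 0.602, -0.039])), ([315.9, 206.8], 0.53, array([0.607, 0.06 ])), ([320.0, 216.2], 0.49, array([0.595, 0.022])), ([297.3, 316.5], 0.48, array([ 0.351, -0.223])), ([311.3, 220.3], 0.47, array([0.565, 0.024]))] [[286.0, 140.9]]
scene [([337.3, 289.7], 0.68, array([0.551, 0.023])), ([237.4, 226.0], 0.66, array([ 0.599, -0.317])), ([308.1, 283.8], 0.6, array([ 0.591, -0.042])), ([324.9, 293.8], 0.53, array([0.582, 0.009])), ([329.0, 307.3], 0.45, array([0.602, 0.042])), ([323.3, 202.4], 0.4, array([ 0.368, -0.207])), ([386.9, 326.5], 0.33, array([0.541, 0.177]))] [[386.5, 307.8]]
```

View pics/tip3.png

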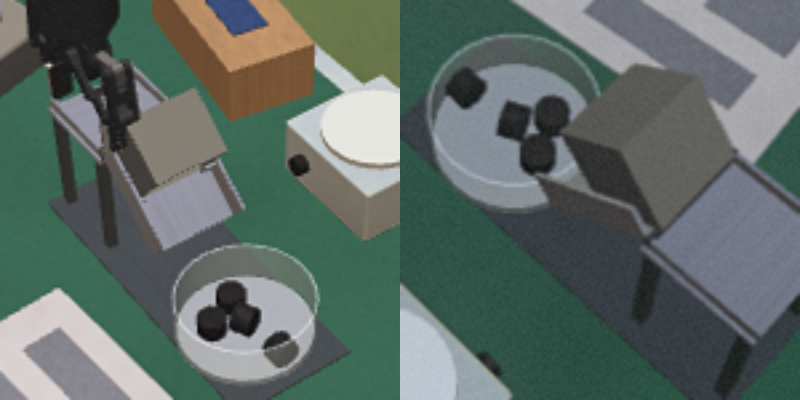

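The box now lies fully over on the chute against the tabs, and all four caps are in the dish. Now return the lid, coming in low from −y to clear the box.

```bash
python3 - <<'E'
from lid import *
a=json.load(open("fin.json"))[2]; rot=down(a+np.pi/2)
L=[.60185,-.30203]; D=[.5947,.0122]
movep([*L,.12],rot); move_l([*L,.0],.15); move_l([*L,-.023],.05,until_force=5); grab(60)
s=get_state(); print(s["position"],s["finger_gap"],s["grasp_force"])
move_l([*L,.15],.12); move_l([D[0],-.16,.15],.15); move_l([D[0],-.16,.045],.1); move_l([*D,.045],.08); print(get_state()["contact_force"].round(1))
print(move_l([*D,.026],.02,until_force=8)); s=get_state(); print(s["position"],s["contact_force"].round(1),s["clock"])
E
```

```text
[ 0.60208065 -0.30218006 -0.02272417] 0.1087378631027687 59.717740416526794
[ 0.   0.4 -0.8]
True
[0.59453821 0.01212242 0.02725312] [ 0.3 -0.2  4.1] 100.5333
```

```bash
python3 - <<'E'
from lid import *
let_go(); p=np.array(get_state()["position"]); move_l(p+[0,0,.06],.1); q=p+[-.03,-.06,.2]; move_l(q,.15)
movep([.45,-.25,.25],down(np.pi/2)); sleep(.5); s=get_state(); print(s["clock"],s["contact_force"].round(1))
R_={}
F={n:frame(n) for n in("side","scene")}
for n in F:
    for t,z in(("lid",.05),("lid_fin",.092),("dish",.003),("box",.17)):
        d=[x for x in tip_of(n,t) if x["score"]>.3]; print(n,t,[(x["centre"],atz(F[n],x["centre"],z)[:2].round(3)) for x in d])
        if d: R_.setdefault(t,[]).append(ray(F[n],d[0]["centre"]))
for t in R_: 
    if len(R_[t])>1: print(t,tri(R_[t]).round(3))
cv2.imwrite("pics/end.png",np.hstack([cv2.resize(F["side"]["img"][100:250,230:380],(400,400)),cv2.resize(F["scene"]["img"][240:390,270:420],(400,400))])[:,:,::-1])
E
```

```text
104.6167 [-0.2  0.1  0.7]
side lid [([270.8, 380.3], array([ 0.2  , -0.343])), ([321.5, 211.2], array([0.595, 0.014]))]
side lid_fin [([322.5, 205.4], array([ 0.588, -0.001])), ([268.2, 373.9], array([ 0.196, -0.344])), ([321.0, 225.2], array([ 0.542, -0.058])), ([319.5, 212.4], array([ 0.566, -0.017]))]
side dish [([323.4, 224.7], array([0.593, 0.002]))]
side box [([285.8, 140.3], array([0.609, 0.215]))]
scene lid [([331.8, 160.7], array([ 0.248, -0.289])), ([322.9, 291.0], array([0.592, 0.012])), ([390.5, 324.6], array([0.545, 0.187]))]
scene lid_fin [([322.0, 283.4], array([0.596, 0.013])), ([333.2, 151.0], array([ 0.248, -0.285]))]
scene dish []
scene box [([384.8, 308.4], array([0.581, 0.182]))]
lid [ 0.209 -0.323  0.001]
lid_fin [0.593 0.008 0.082]
box [0.594 0.189 0.196]
```

View pics/end.png

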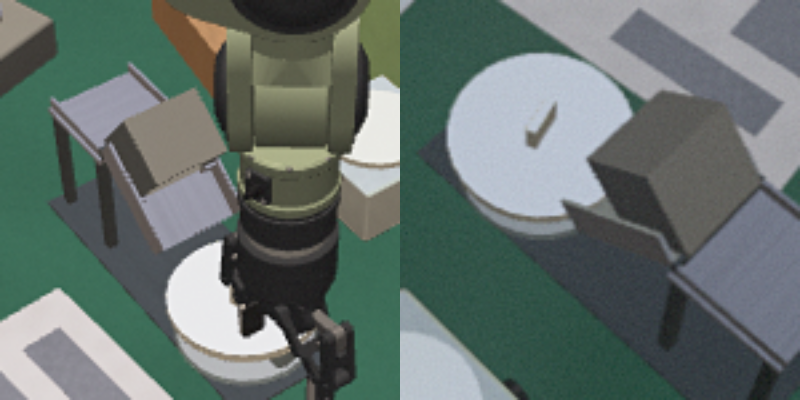

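The lid sits level and centred on the dish. The box origin is about 55 mm from the stop, and the arm touches nothing.

```bash
python3 -c "
from cell import *
print(sign_off())"
```

```text
the job is handed in; nothing more can be done
None
```

The job is handed in at about 105 s of the 210 s limit: the last pictures show all four black caps in the dish, the box on its side over the stop, and the lid level and centred back on the dish; the verdict itself was not shown to me.

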